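# Air the seedlings: push both propagator vents open

## Robot

A 7-joint arm with a two-finger parallel gripper is mounted at the origin on the work surface. World frame = base frame: x ahead of the robot, y to its left, z up, the work surface at z = 0. Lengths are in mm, angles in rad, forces in N, time in s.
With the tool pointing down it reaches from about 400 to 925 mm from the base axis. Payload 5.6 kg.
Tool frame: the origin (TCP) lies at the very end of the fingers, on their centre line; the grasp point (between the pads) lies 19 mm behind it (grip_point_offset is the distance from the TCP to the grasp point, in mm); z points along the fingers, y is the line along which they close (so a half turn about z gives the same grasp; the last joint's range is limited). The gripper opens to 85 mm and grips with 20 to 120 N. Pads are 22 mm wide; open, the fingers measure 114 mm over their backs; the gripper's body (76 mm by 85 mm) begins 54 mm behind the grasp point. The pads swing forward as they close: fully open they stand 13 mm farther back than shut.
Start: joints at [1.148, 0.468, -0.012, 1.603, 0.006, 1.071, -0.056], TCP at [240.938, -603.703, 231.29] pointing down, gripper open.
Joint ranges: [-2.53, 2.53], [-0.31, 2.02], [-1.57, 1.55], [0.28, 2.44], [-1.29, 4.43], [0.15, 1.84], [-2.92, 2.92]. Speed limits (rad/s): [2.57, 2.57, 3.14, 3.14, 3.14, 3.14, 3.14].

## Interface

Orientations are given as a unit quaternion [w, x, y, z].
In Python, from workcell import get_state, grab_frame, hand_in, grip_point_offset gives the robot as it stands.
- The arm moves only by the shell command python3 -m handwheel 'ROWS' [FORCE]. ROWS is JSON, one flat list of numbers, 5 for each row, row after row: the closure, from -1 (fully open) to 1 (shut), then the shift along the world's x, y, z scaled (see below), then the turn about the world's z scaled (see below). In form: [hand, dx, dy, dz, spin, hand, dx, dy, dz, spin, ...]. A call has 1 to 8 rows; each row shifts and turns the commanded pose from where the row before left it; what a row does not reach is not made up. The controller multiplies each number of a shift by 40 mm and each number of a turn by 8 degrees. A row lasts 1/10 s, in which the tool goes at most 50 mm and 8.59 degrees, less where a joint would pass 70% of its speed; a pose out of reach is approached as far as the arm can. A call with a number of a shift or a turn outside -1 to 1 is refused whole. A call with a gripper value outside its range is refused whole. The fingers move at their own pace and stop on an object; FORCE is the grip in N (left out, the last holds). Time passes only in rows, so rows that do not move let the fingers close. It gives the time, the measured TCP pose, the force, the opening and the grip force at its end, in the units of the state.
- get_state(): the state, without advancing time (a new reading comes with each control period).
- grab_frame(name): name is "scene" or "top" or "wrist"; returns a dict with "frame" (420x560x3 uint8, red, green, blue), "K" (3x3 intrinsics, pixels), "view" (4x4, takes a point from world to camera coordinates). Camera axes: x right, y down, z forward; pixel columns grow to the right and rows downward; lengths in mm; the calibration is good to about 2 mm. A picture is of the moment at which its call begins. There is no depth.
- hand_in(): hands the job in; it is judged then, once.
The state is a dict: "time": time; "qpos": joint angles; "joint_vel": joint speeds; "joint_torque": joint torques, N m; "eef_pos": TCP position; "orientation": TCP orientation; "contact_force": force on the tool from outside, world axes, zero at the start; "moment": the same for the moment, N m; "opening": finger opening in mm; "grip_force": force on a finger pad.
Only numpy, scipy, OpenCV 4.12 (cv2) and the standard library are available. Lean on these libraries where they do the work, as an engineer would, in place of code of your own. Each camera call takes 0.05 s, during which the arm holds its last target. There are 200 camera calls.

## Task

The seeds under the clear propagator lid have sprouted and need air: with a fingertip, push both sliding vents on top of the lid outwards until they are fully open. Only push, do not lift anything: the lid must stay seated on its tray, the tray must stay where it is, and the spray bottle, seed jar and tub beside it must be left alone.

Things in the scene. Friction and masses are not known exactly. Their poses are not given: they have to be found in the camera images.
- tray: The black seed tray under the lid, 394 x 254 mm, 70 mm high, about 3 kg, loose on the worktop; origin at the centre of its underside.
- lid: The clear plastic lid, loose, 382 x 242 mm, 99 mm high, 0.55 kg. Its flange stands on the ledge of the tray, 60 mm above the worktop, held sideways by the tray's lip with 2 mm of play. Origin: centre of the flange's underside, 99 mm below the roof's top face. Ramming a vent on past its stop tips the lid.
- lid_roof (a point): Centre of the top face of the flat roof of the propagator's clear lid, about 159 mm above the worktop. The roof is 304 mm long (y) and 164 mm wide (x). Axes: y along the lid's length, x across it, z up. Seen from the robot, the +y end is the left end (the lid is turned by at most half a radian).
- vent_left_tab (a point): Middle of the top edge of the left vent's upright thumb tab: white plastic, 36 mm wide (x), 7 mm thick (y), 12 mm tall, mid-way on the vent's plate (45 x 48 mm), whose top is 5 mm above the roof. Guide rails beside it rise 7 mm above the roof. Push the tab's face that looks to the lid's middle. Axes as the lid's. Shut, the point is 70 mm from the lid's middle; fully open, 114 mm.
- vent_right_tab (a point): The same point on the right vent's tab (mirrored, at the lid's -y end).
- vent_left (a joint): Sliding vent on the roof at the lid's +y end, in m: 0 = shut, 0.044 = fully open against its stop. It slides along the lid's +y (outwards, away from the middle of the lid), stays where it is left, and takes about 2 N to move. It starts at 0 to 0.014.
- vent_right (a joint): The same vent mirrored at the lid's -y end, in m: 0 = shut, 0.044 = fully open against its stop. It slides along the lid's -y (outwards). It starts at 0 to 0.014.
- spray_bottle: Bystander: trigger spray bottle, 72 mm across (the nozzle reaches 60 mm from its axis), 187 mm tall, standing near one end of the tray; origin at the centre of its base.
- seed_jar: Bystander: jar of seeds, 68 mm across, 95 mm tall, near the other end of the tray; origin at the centre of its base.
- tub: Bystander: small clear tub of seedlings, 100 x 144 mm, 52 mm high (seedlings to about 75 mm), on the far side of the tray; origin at the centre of its base.

How it is judged (in metres and radians):
At the end, for the whole second after the job is handed in: Both vents stand at least 40 mm open of their 44 mm travel; the lid is at rest, level (within 0.03 rad) and seated on the tray's ledge (within 3 mm of its seated height); the tray and the three bystanders are within 30 mm of where they started (value of joint each of vent_left, vent_right above 0.04 m and z of lid in the frame of tray between 0.057 and 0.063 m and angle between lid's own z axis and vertical below 0.03 rad and linear speed of lid below 0.02 m/s and distance of each of tray, spray_bottle, seed_jar, tub from where it was at the start of the episode below 0.03 m); the robot touches nothing.
It fails at once if the lid was lifted or tipped off its seat (10 mm up at its middle, or 0.12 rad) (z of lid in the frame of tray above 0.07 m or angle between lid's own z axis and vertical above 0.12 rad).
It fails at once if the tray was lifted or shoved more than 30 mm (distance of tray from where it was at the start of the episode above 0.03 m).
It fails at once if the spray bottle, jar or tub was moved more than 30 mm or lifted 15 mm (distance of any of spray_bottle, seed_jar, tub from where it was at the start of the episode above 0.03 m or height (world z) of any of spray_bottle, seed_jar, tub above 0.015 m).
It fails at once if the arm or the gripper's body, not the fingers, pushed on the lid or its vents (over 2 N) (contact force between the arm and lid above 2 N).
It also fails if it takes over 51 s, if anything falls off the work surface, if the arm or the gripper's body presses on something with over 40 N, if the wrist force passes 120 N, or if a joint passes its speed limit or range.

## Working session

There is one attempt and no reset: what is moved stays moved. The work goes in short steps, Python scripts to look and compute and a shell command to move; the robot and the scene stay as the last step left them, time stands still between calls to the robot, and variables do not carry over. Pictures are saved under pics/ and viewed, at most 10 in all, crops included, and the job is handed in when it is done.

```bash
mkdir -p pics; ls; cat > h.py <<'E'
import numpy as np, cv2
from workcell import *
def shot(n,f):
    d=grab_frame(n); cv2.imwrite('pics/'+f+'.png',d['frame'][:,:,::-1]); np.savez('pics/'+f+'.npz',**d); return d
def ray(d,uv,z):
    V=np.array(d['view'],float);K=np.array(d['K'],float);R=V[:3,:3];c=-R.T@V[:3,3]
    r=R.T@np.linalg.inv(K)@np.array([uv[0],uv[1],1.]); return c+r*(z-c[2])/r[2]
def proj(d,p):
    V=np.array(d['view'],float);q=np.array(d['K'])@(V[:3,:3]@p+V[:3,3]); return q[:2]/q[2]
E
python3 - <<'E'
from h import *
for n in ('top','scene'):
    d=shot(n,n+'0'); V=np.array(d['view']); print(n,(-V[:3,:3].T@V[:3,3]).round(),np.array(d['K'])[0,0])
s=get_state(); print(s['eef_pos'],s['orientation'],s['contact_force'],s['opening'],s['time'])
E
```

```text
pics
top [ 483.   41. 1293.] 495.42663086535777
scene [1152. -412. 1088.] 435.63140305295195
[ 240.69359745 -603.24980802  230.41731453] [-7.89290561e-04  9.82035025e-01  1.88696951e-01 -2.17381927e-04] [-1.24691467 -0.53743632 -0.04412238] 85.40352435504387 0.1
```

View pics/top0.png

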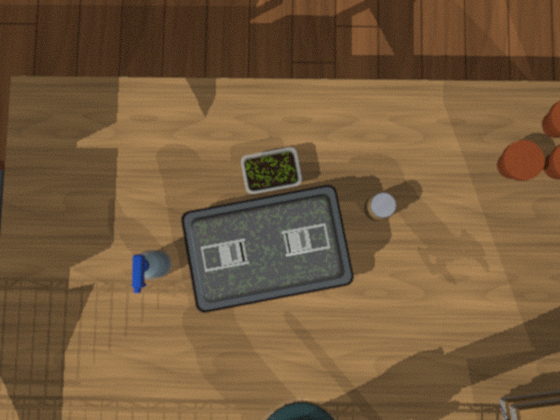

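View pics/scene0.png

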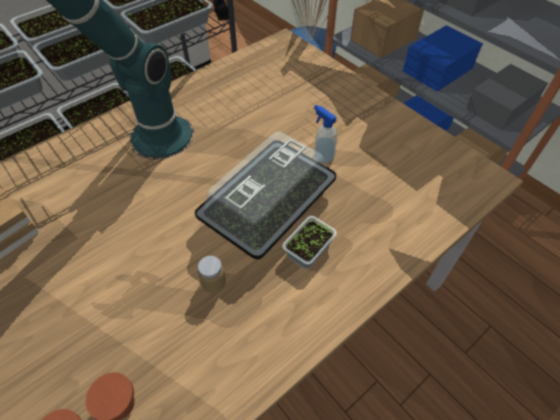

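The top view shows the tray at about (267,248), with vents at (224,255) (left) and (306,240) (right). The spray bottle is at (150,267), the jar at (381,206) and the tub at (271,170). I'll zoom in on the vents and measure the tray.

```bash
python3 - <<'E'
from h import *
d=dict(np.load('pics/top0.npz')); f=d['frame']
cv2.imwrite('pics/crop0.png',cv2.resize(f[220:285,190:340][:,:,::-1],None,fx=5,fy=5,interpolation=cv2.INTER_CUBIC))
g=f.astype(int); m=((g[:,:,0]-g[:,:,2])<12)&(g.max(2)<95)
m=m.astype(np.uint8)*255; m[:175]=0;m[325:]=0;m[:,:175]=0;m[:,365:]=0
m=cv2.morphologyEx(m,cv2.MORPH_OPEN,np.ones((3,3)))
c=max(cv2.findContours(m,0,2)[0],key=cv2.contourArea)
P=np.array([ray(d,p[0],68)[:2] for p in c],np.float32); r=cv2.minAreaRect(P); print(r)
w=(g.min(2)>125).astype(np.uint8);w[:215]=0;w[285:]=0;w[:,:195]=0;w[:,335:]=0
for a,b in((195,265),(265,335)):
    q=np.argwhere(w[:,a:b])[:,::-1]+[a,0]
    Q=np.array([ray(d,p,164)[:2] for p in q],np.float32); print(len(q),cv2.minAreaRect(Q))
print(ray(d,(150,264),120),ray(d,(138,273),175),ray(d,(381,206),95))
E
```

```text
((494.6584777832031, 91.7439956665039), (248.90724182128906, 388.7065734863281), 11.678718566894531)
632 ((475.24322509765625, 183.089111328125), (57.690799713134766, 100.81250762939453), 11.624917984008789)
655 ((512.8887939453125, -0.30185699462890625), (57.98689270019531, 101.87533569335938), 11.785500526428223)
[450.3059704  364.05251583 120.        ] [431.28317892 375.23892776 175.        ] [ 598.54192115 -185.15600709   95.        ]
```

View pics/crop0.png

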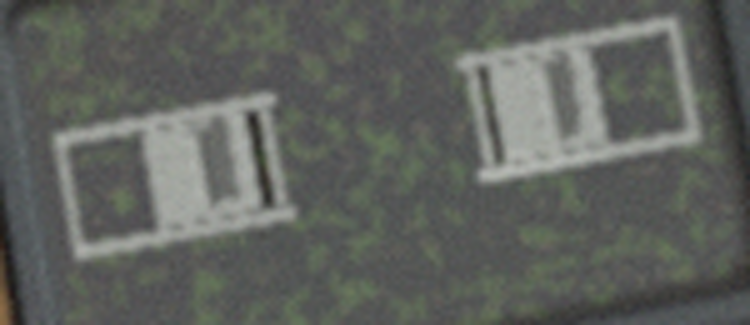

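The lid is centred at about (494,91) with a yaw of +11.7°. I'll close the fingers, then move over the lid while turning +80°, so the finger's side faces along the lid's length.

```bash
python3 -m handwheel '[1,0.5,0.6,0.2,0.5, 1,0.6,0.8,0.2,0.5, 1,0.6,0.8,0,0.6, 1,0.6,0.8,0,0.6, 1,0.6,0.8,0,0.6, 1,0.6,0.8,0,0.6, 1,0.6,0.8,0,0.6, 1,0.5,0.9,0,0.6]' 20
python3 -m handwheel '[1,0.4,0.9,0,0.6, 1,0.4,0.9,0,0.6, 1,0.4,0.9,0,0.6, 1,0.2,0.9,0,0.6, 1,0.2,0.9,0,0.6, 1,0,0.9,0,0.6, 1,0,0.9,0,0.6, 1,0,0.9,0,0.6]'
```

```text
time: 0.9
eef_pos: [425.8, -350.4, 247.0]
orientation: [-0.0, 0.871, 0.49, -0.0]
contact_force: [0.5, -0.4, -0.1]
opening: 0.3
grip_force: 0.0
time: 1.7
eef_pos: [488.5, -62.3, 247.0]
orientation: [-0.0, 0.662, 0.75, -0.0]
contact_force: [0.4, -0.3, 0.4]
opening: 0.1
grip_force: 0.0
```

```bash
python3 -m handwheel '[1,0.1,0.9,0,0.3, 1,0.1,0.9,0,0.27, 1,0.15,0.9,-0.4,0, 1,0,0.12,-0.4,0, 1,0,0,-0.3,0, 1,0,0,0,0, 1,0,0,0,0]'
python3 -c "
from h import *
d=shot('wrist','w1')
C=np.array([494.1,91.4,0]);Y=np.array([-.2028,.979,0])
for s in (-66.5,-80,66.5,80): print(s,proj(d,C+s*Y+[0,0,171]).round())"
```

```text
time: 2.4
eef_pos: [503.0, 48.0, 203.2]
orientation: [-0.0, 0.633, 0.774, -0.0]
contact_force: [1.1, -0.0, -0.9]
opening: -0.1
grip_force: 0.0
-66.5 [280. 279.]
-80 [280. 296.]
66.5 [279.  53.]
80 [279.  24.]
```

View pics/w1.png

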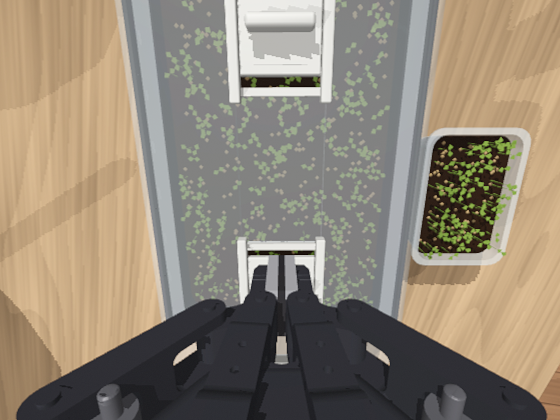

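The wrist view shows the left tab at (281,20) and the fingers on the vents' midline at column 281, just inside the right vent. Next I'll descend and push the right vent.

```bash
python3 -m handwheel '[1,0,0,-0.45,0, 1,0,0,-0.4,0, 1,0,0,0,0, 1,0,0,0,0]'
python3 -m handwheel '[1,0.04,-0.2,0,0, 1,0.04,-0.2,0,0, 1,0.04,-0.2,0,0]'
python3 -m handwheel '[1,0.04,-0.2,0,0, 1,0.04,-0.2,0,0, 1,0,0,0,0]'
```

```text
time: 2.85
eef_pos: [503.4, 48.6, 170.0]
orientation: [0.0, 0.633, 0.774, 0.0]
contact_force: [-1.0, 0.4, 0.5]
opening: -0.1
grip_force: 0.0
time: 3.15
eef_pos: [508.4, 24.3, 170.0]
orientation: [0.001, 0.633, 0.774, 0.0]
contact_force: [-0.6, 1.8, 1.1]
opening: 0.1
grip_force: 1.0
time: 3.45
eef_pos: [511.3, 7.4, 169.3]
orientation: [0.0, 0.633, 0.774, -0.0]
contact_force: [0.2, 0.3, -0.0]
opening: -0.2
grip_force: 0.0
```

```bash
python3 -m handwheel '[1,0.02,-0.1,0,0, 1,0.02,-0.1,0,0, 1,0.01,-0.06,0,0, 1,0,0,0,0]'
python3 -c "
from h import *
shot('wrist','w2');d=shot('top','t2');cv2.imwrite('pics/c2.png',cv2.resize(d['frame'][200:300,180:360][:,:,::-1],None,fx=4,fy=4,interpolation=2))"
```

```text
time: 3.85
eef_pos: [512.9, -1.7, 169.2]
orientation: [0.0, 0.633, 0.774, -0.0]
contact_force: [0.6, -0.2, -0.5]
opening: -0.1
grip_force: 0.0
```

View pics/w2.png

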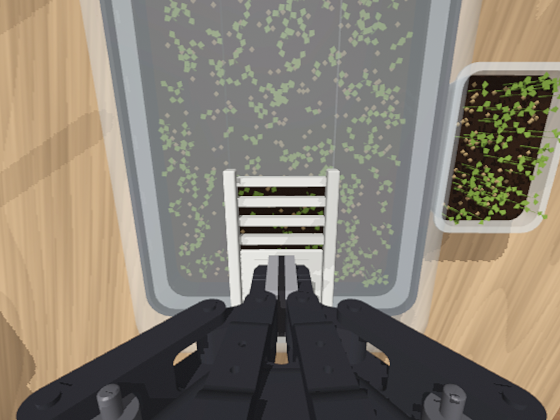

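The vent has slid: its plate's inner edge is at row 250 and the rail end at row 180. I'll convert that edge to a position and creep on.

```bash
cat >> h.py <<'E'
C=np.array([494.1,91.4]);Y=np.array([-.2028,.979])
def dd(d,uv,z): return round(float((ray(d,uv,z)[:2]-C)@Y),1)
E
python3 -m handwheel '[1,0.01,-0.05,0,0, 1,0,-0.03,0,0, 1,0,0,0,0]'
python3 -c "
from h import *
d=dict(np.load('pics/w2.npz'));print(dd(d,(281,250),164),dd(d,(281,176),166))
d=dict(np.load('pics/w1.npz'));print(dd(d,(281,76),164),dd(d,(281,96),166))
d=shot('wrist','w3');print(d['frame'][225:285:2,255].mean(1).round().tolist())"
```

```text
time: 4.25
eef_pos: [513.4, -4.5, 169.2]
orientation: [0.0, 0.633, 0.775, 0.0]
contact_force: [0.9, 1.1, 0.0]
opening: 0.0
grip_force: 0.6
-84.7 -44.2
56.6 46.0
[21.0, 17.0, 187.0, 190.0, 228.0, 227.0, 227.0, 210.0, 11.0, 21.0, 17.0, 186.0, 193.0, 235.0, 226.0, 227.0, 227.0, 206.0, 227.0, 227.0, 229.0, 194.0, 38.0, 45.0, 46.0, 63.0, 48.0, 79.0, 47.0, 49.0]
```

```bash
python3 -m handwheel '[1,0,-0.03,0,0, 1,0.01,-0.03,0,0, 1,0,0,0,0]'
python3 -c "
from h import *
d=shot('wrist','w4')
for f in('w3','w4'):
  d=dict(np.load(f'pics/{f}.npz'));c=d['frame'][170:285,255].mean(1); t=np.where(np.diff((c>120).astype(int))!=0)[0]+170; print([(int(r),dd(d,(255,r+.5),165)) for r in t])"
```

```text
time: 4.6
eef_pos: [513.7, -6.6, 169.3]
orientation: [-0.0, 0.633, 0.775, 0.0]
contact_force: [0.5, 3.3, -0.9]
opening: 0.1
grip_force: 1.4
[(181, -49.9), (190, -54.5), (201, -60.2), (209, -64.4), (220, -70.4), (228, -74.8), (240, -81.5), (246, -85.0), (267, -97.4)]
[(177, -50.0), (186, -54.6), (198, -60.8), (206, -65.0), (218, -71.4), (225, -75.3), (236, -81.4), (243, -85.4), (267, -99.6)]
```

The force has risen to 3.3 N, so this is probably the stop. I'll back off, rise and look.

```bash
python3 -m handwheel '[1,-0.04,0.2,0,0, 1,0,0.1,0.5,0, 1,-0.1,0.7,0.9,0, 1,-0.1,0.7,0,0, 1,-0.2,0.9,0,0, 1,-0.2,0.9,0,0, 1,0,0,0,0]'
python3 -c "
from h import *
d=shot('wrist','w5');d=shot('top','t5')"
```

```text
time: 5.35
eef_pos: [486.5, 138.4, 225.9]
orientation: [-0.0, 0.629, 0.777, 0.001]
contact_force: [0.4, -0.5, -1.0]
opening: -0.1
grip_force: 0.0
```

```bash
python3 -c "
from h import *
a=cv2.imread('pics/w5.png');b=cv2.resize(cv2.imread('pics/t5.png')[210:290,185:345],(560,280),interpolation=2)
cv2.imwrite('pics/j5.png',cv2.resize(np.vstack([a[100:],b]),None,fx=1,fy=1))"
```

```text
(no output)
```

View pics/j5.png

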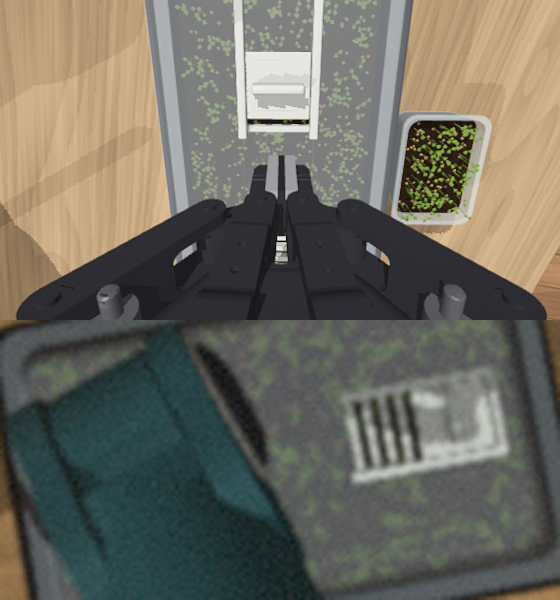

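The top crop shows the right vent with four slots uncovered and its plate near the rail end. I'll do the left vent next and measure both afterwards.

```bash
python3 -m handwheel '[1,0,0,-0.7,0, 1,0,0,-0.7,0, 1,0,0,0,0, 1,0,0,0,0]'
python3 -m handwheel '[1,-0.04,0.2,0,0, 1,-0.04,0.2,0,0, 1,-0.04,0.2,0,0, 1,-0.04,0.2,0,0, 1,-0.04,0.2,0,0, 1,0,0,0,0]'
```

```text
time: 5.85
eef_pos: [488.4, 132.1, 169.4]
orientation: [-0.0, 0.633, 0.774, -0.0]
contact_force: [0.9, -0.2, 0.0]
opening: -0.2
grip_force: 0.0
time: 6.45
eef_pos: [479.8, 174.8, 169.5]
orientation: [-0.0, 0.632, 0.775, 0.0]
contact_force: [-0.8, 0.3, -0.7]
opening: 0.1
grip_force: 0.0
```

```bash
python3 -m handwheel '[1,-0.02,0.1,0,0, 1,-0.02,0.1,0,0, 1,-0.02,0.1,0,0, 1,0,0,0,0]'
python3 -m handwheel '[1,-0.01,0.03,0,0, 1,0,0,0,0]'
python3 -m handwheel '[1,0,0.03,0,0, 1,0,0,0,0]'
python3 -m handwheel '[1,-0.01,0.03,0,0, 1,0,0,0,0]'
```

```text
time: 6.85
eef_pos: [477.4, 185.8, 169.2]
orientation: [-0.0, 0.632, 0.775, 0.0]
contact_force: [-0.0, -0.1, -0.6]
opening: -0.1
grip_force: 0.0
time: 7.05
eef_pos: [477.3, 186.4, 169.2]
orientation: [-0.0, 0.633, 0.774, 0.0]
contact_force: [0.0, -0.7, -0.4]
opening: -0.1
grip_force: 0.3
time: 7.25
eef_pos: [477.2, 187.4, 169.2]
orientation: [-0.0, 0.633, 0.774, -0.0]
contact_force: [-0.6, -0.6, 0.6]
opening: 0.3
grip_force: 0.6
time: 7.45
eef_pos: [476.9, 188.7, 169.2]
orientation: [0.0, 0.633, 0.774, -0.0]
contact_force: [0.4, -0.7, -0.4]
opening: 0.1
grip_force: 0.6
```

```bash
python3 -m handwheel '[1,0,0.03,0,0, 1,0,0,0,0]'
python3 -m handwheel '[1,-0.01,0.03,0,0, 1,0,0,0,0]'
python3 -m handwheel '[1,0,0.03,0,0, 1,0,0,0,0]'
```

```text
time: 7.65
eef_pos: [476.8, 189.4, 169.2]
orientation: [0.0, 0.633, 0.774, -0.001]
contact_force: [-0.2, -2.7, 0.6]
opening: -0.0
grip_force: 1.6
time: 7.85
eef_pos: [476.6, 191.0, 169.2]
orientation: [0.0, 0.633, 0.774, 0.0]
contact_force: [-0.0, -3.0, -0.3]
opening: -0.4
grip_force: 1.7
time: 8.05
eef_pos: [476.5, 192.4, 169.2]
orientation: [0.0, 0.633, 0.775, 0.0]
contact_force: [0.6, -3.1, -0.8]
opening: -0.1
grip_force: 1.6
```

The force levels at about 3 N, meaning the vent is at its stop or the lid is sliding in its play. I'll retreat and inspect both vents with the view unobstructed.

```bash
python3 -m handwheel '[1,0.04,-0.2,0,0, 1,0,-0.2,0.7,0, 1,0,-0.8,0.9,0, 1,0,-0.9,0,0, 1,0,-0.9,0,0, 1,0,-0.9,0,0, 1,0,-0.9,0,0, 1,0,-0.9,0,0]'
python3 -m handwheel '[1,0,-0.9,0,0, 1,0,-0.9,0,0, 1,0,-0.9,0,0, 1,0,-0.9,0,0, 1,0,-0.9,0,0, 1,0,-0.9,0,0, 1,0,0,0,0]'
python3 -c "
from h import *
d=shot('top','t6');f=d['frame'].astype(np.uint8)
cv2.imwrite('pics/c6.png',cv2.resize(f[215:290,190:340][:,:,::-1],None,fx=5,fy=5,interpolation=2))
g=f.astype(int);w=(g.min(2)>125).astype(np.uint8);w[:215]=0;w[285:]=0;w[:,:195]=0;w[:,335:]=0
for a,b in((195,265),(265,335)):
    q=np.argwhere(w[:,a:b])[:,::-1]+[a,0]
    print(len(q),cv2.minAreaRect(np.array([ray(d,p,164)[:2] for p in q],np.float32)))
X=np.array([.979,.2028])
gray=cv2.cvtColor(f,cv2.COLOR_RGB2GRAY).astype(np.float32)
for s in(1,-1):
  for z in (165,):
    L=[]
    for t in range(40,132,2):
      v=[cv2.getRectSubPix(gray,(1,1),tuple(map(float,proj(d,np.r_[C+s*t*Y+k*X,z]))))[0,0] for k in range(-14,15,2)]
      L.append((t,int(np.mean(v))))
    print(s,L)
"
```

```text
time: 8.85
eef_pos: [478.5, -36.6, 233.8]
orientation: [0.001, 0.632, 0.775, 0.001]
contact_force: [1.1, 0.4, 0.8]
opening: 0.4
grip_force: 0.0
time: 9.55
eef_pos: [477.6, -257.2, 233.2]
orientation: [0.001, 0.636, 0.772, -0.0]
contact_force: [-0.6, 0.3, -0.4]
opening: -0.0
grip_force: 0.0
846 ((475.23583984375, 185.73919677734375), (60.439720153808594, 101.8902359008789), 11.204872131347656)
922 ((513.0929565429688, 2.254474639892578), (60.136985778808594, 103.23802185058594), 11.76641845703125)
1 [(40, 97), (42, 95), (44, 96), (46, 110), (48, 140), (50, 164), (52, 151), (54, 104), (56, 74), (58, 105), (60, 152), (62, 160), (64, 122), (66, 77), (68, 87), (70, 137), (72, 165), (74, 145), (76, 96), (78, 77), (80, 118), (82, 157), (84, 154), (86, 110), (88, 68), (90, 81), (92, 131), (94, 171), (96, 187), (98, 186), (100, 179), (102, 162), (104, 136), (106, 118), (108, 111), (110, 106), (112, 102), (114, 109), (116, 136), (118, 164), (120, 174), (122, 171), (124, 169), (126, 169), (128, 170), (130, 169)]
-1 [(40, 93), (42, 116), (44, 151), (46, 164), (48, 137), (50, 90), (52, 77), (54, 120), (56, 157), (58, 148), (60, 101), (62, 72), (64, 102), (66, 149), (68, 157), (70, 120), (72, 75), (74, 85), (76, 135), (78, 161), (80, 139), (82, 90), (84, 67), (86, 110), (88, 161), (90, 185), (92, 190), (94, 190), (96, 191), (98, 190), (100, 189), (102, 183), (104, 175), (106, 169), (108, 173), (110, 184), (112, 182), (114, 162), (116, 137), (118, 129), (120, 128), (122, 133), (124, 142), (126, 160), (128, 179), (130, 189)]
```

View pics/c6.png

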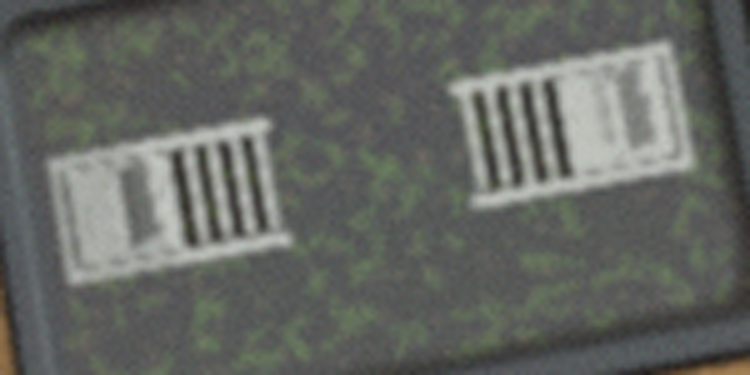

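Both vents show the same four slots and have their plates against the outer end of the rails. Each push ended with a jump in force at the stop, and the lid only slid about 2 mm in its play. Handing in.

```bash
python3 -c "
from workcell import *
print(hand_in())"
```

```text
the job is handed in; nothing more can be done
None
```

I pushed both vents out to what looks like their stops (an estimated 43–44 mm of the 44 mm travel) and handed the job in after about 10 s of robot time; the lid slid about 2.5 mm sideways and still looked seated, nothing else was touched, and the hand-in returned no verdict.

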